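Level the rocking packing scale

ROBOT

A 6-joint arm with a two-finger parallel gripper is mounted at the origin on the work surface. World frame = base frame: x ahead of the robot, y to its left, z up, the work surface at z = 0. Lengths are in mm, angles in degrees, forces in N, time in s.
With the tool pointing down it reaches from about 375 to 975 mm from the base axis. Payload 3.8 kg.
Tool frame: the origin (TCP) lies between the finger pads; the fingertips stand ahead of it and the grasp point (between the pads) lies 5 mm behind it (robot.tip_extent is the z of the fingertips in the tool frame, in mm); z points along the fingers, y is the line along which they close (so a half turn about z gives the same grasp; the last joint's range is limited). The gripper opens to 85 mm and grips with 20 to 120 N. Pads are 22 mm wide; open, the fingers measure 114 mm over their backs; the gripper's body (76 mm by 85 mm) begins 54 mm behind the grasp point. The pads swing forward as they close: fully open they stand 13 mm farther back than shut.
Start: joints at [-68.463, 15.12, 91.902, -0, 72.978, -2.114], TCP at [270.788, -618.298, 245.28] pointing down, gripper open.
Joint ranges: [-150.88, 150.88], [-54.13, 125.18], [17.81, 147.31], [-75.09, 255.09], [0, 152.58], [-146.25, 146.25]. Speed limits (degrees/s): [147.25, 147.25, 180, 180, 180, 180].

INTERFACE

Orientations are given as [roll, pitch, yaw] about the fixed x, y, z axes, in that order (R = Rz(yaw) Ry(pitch) Rx(roll)).
In Python, from cell import robot, snapshot gives the robot as it stands.
- The arm moves only by the tool apply_moves, never from a script. Its argument "motion" is a list of rows, each an object with "delta_rot": the turn, a rotation vector about the tool's x, y, z in degrees, a list of three; "slide": the shift along the tool's x, y, z in m, a list of three; "hand": the finger opening in m, from 0 to 0.0854. In form: [{"delta_rot": [ax, ay, az], "slide": [x, y, z], "hand": hand}, ...]. A call has 1 to 20 rows; each row is the pose to reach, as a shift and turn from the pose commanded when the call began, along the tool's axes at that moment; what a row does not reach only later rows make up. A row lasts 1/12 s, in which the tool goes at most 41.7 mm and 7.16 degrees, less where a joint would pass 70% of its speed; a pose out of reach is approached as far as the arm can. A call with a gripper value outside its range is refused whole. The fingers move at their own pace and stop on an object; the grip force is fixed at half the most. Time passes only in rows, so rows that repeat a pose let the fingers close. It gives the time, the measured TCP pose, the force, the opening and the grip force at its end, in the units of the state.
- robot.state(): the state, without advancing time (a new reading comes with each control period).
- snapshot(name): name is "side" or "top"; returns a dict with "pixels" (420x560x3 uint8, blue, green, red), "fx", "fy", "cx", "cy" (pixels), "R" (3x3) and "t" (3): a world point X has camera coordinates R X + t. Camera axes: x right, y down, z forward; pixel columns grow to the right and rows downward; lengths in mm; the calibration is good to about 2 mm. A picture is of the moment at which its call begins. There is no depth.
- robot.hand_in(): hands the job in; it is judged then, once.
The state is a dict: "time_s": time; "joint_pos": joint angles; "qd": joint speeds; "tau": joint torques, N m; "tcp_pos": TCP position; "tcp_rot": TCP orientation; "force": force on the tool from outside, world axes, zero at the start; "ft_torque": the same for the moment, N m; "gripper_width": finger opening in mm; "grasp_force": force on a finger pad.
Only numpy, scipy, OpenCV 4.12 (cv2) and the standard library are available. Lean on these libraries where they do the work, as an engineer would, in place of code of your own. Each camera call takes 0.05 s, during which the arm holds its last target. There are 200 camera calls.

TASK

The packing scale was put down with both front levelling screws wound up: it leans forward, toward the robot, and rocks, for the plates under its feet are not of one height. Turn the two front knobs until the scale stands level to within half a degree with all four feet firmly loaded, so that it no longer rocks. Leave it standing where it is, never jam a foot down hard, leave the other things alone and let go.

Things in the scene. Friction and masses are not known exactly. Their poses are not given: they have to be found in the camera images.
- scale: bench scale, about 2.6 kg, loose: aluminium base plate 260 x 280 x 18 mm, thin steel pan, low grey readout at the rear. Origin midway between the four feet, at their underside when level; x to the rear (away from the robot), y left, z up. Feet at x = +-100, y = +-110 mm. Base plate top 44, pan top 58, readout top 89 mm above the origin. It stands on four steel plates of uneven height.
- knob_left (a point): centre of the top face of the front left levelling knob (scale's -x, +y corner): round black fluted knob 44 mm across, 28 mm high, bare stem below; top about 105 mm above the scale's origin at the start. Knob, screw and foot are one piece: clockwise from above winds it down through the base plate, 12 mm a turn; 0.07 N m friction, stays where left. z up; x and y turn with it.
- knob_right (a point): the same for the front right knob (scale's -x, -y corner). At the start each front foot is some 2 to 8 mm too high, unequally: the scale leans forward on one of them and the other hangs. Pushed down, the corner of a hanging foot gives at a few N until the foot meets its plate; a loaded corner gives only about 0.06 mm per N.
- foot_fl: rubber dome foot, ball 26 mm across, on the screw at the scale's front left corner; origin at its underside; moves with knob_left; springy, about 17 N/mm. The plate under it is up to 2 mm higher or lower than the rear ones. From first touch about 0.6 rad more on the knob brings it to its fair share of load, about 5 N; 0.6 rad beyond that unloads the other front foot
- foot_fr: rubber dome foot, ball 26 mm across, on the screw at the scale's front right corner; origin at its underside; moves with knob_right; all that is said of foot_fl holds for it
- foot_rl: rubber dome foot, ball 26 mm across, on the fixed stud at the scale's rear left corner; origin at its underside; not adjustable
- foot_rr: rubber dome foot, ball 26 mm across, on the fixed stud at the scale's rear right corner; origin at its underside; not adjustable
- wrench: bystander: small spanner, 140 mm, lying in front of the scale between the knobs; origin midway, underside
- tape: bystander: roll of packing tape, 100 mm across, 48 mm high, left of the scale; origin at the centre of its underside
- carton: bystander: small carton 140 x 100 x 80 mm, right of the scale; origin at the centre of its underside
- screwdriver: bystander: screwdriver, 200 mm, black handle, lying far to the left; origin midway, underside

How it is judged:
By the outcome, as a careful person would: the job done as asked, in the order asked, and still so for the second after the job is handed in, with the robot touching nothing.
It also fails if it takes over 72 s, if anything falls off the work surface, if the arm or the gripper's body presses on something with over 40 N, if the wrist force passes 120 N, or if a joint passes its speed limit or range.

## Working session

There is one attempt and no reset: what is moved stays moved. The work goes in short steps, Python scripts to look and compute and a tool call to move; the robot and the scene stay as the last step left them, time stands still between calls to the robot, and variables do not carry over. Pictures are saved under pics/ and viewed, at most 10 in all, crops included, and the job is handed in when it is done.

Besides the shell and the picture viewer there is one more tool, called after "Emit:" as name(argument=value, ...) on one line, values as JSON. apply_moves: Moves the arm, as the interface text tells. Its arguments: {"type":"object","properties":{"motion":{"type":"array","items":{"type":"object","properties":{"delta_rot":{"type":"array","items":{"type":"number"}},"slide":{"type":"array","items":{"type":"number"}},"hand":{"type":"number"}}}}},"required":["motion"]}

```bash
ls; mkdir -p pics; python3 - <<'E'
from cell import robot,snapshot
import cv2,json
for n in("side","top"):
    s=snapshot(n); cv2.imwrite(f"pics/{n}0.png",s["pixels"])
    print(n,s["fx"],s["cx"],s["cy"],s["R"],s["t"])
print(robot.state(),robot.tip_extent)
E
```

```text
pics
side 497.72660624003714 280.0507612102765 206.61075877465095 [[-0.95198881 -0.30611163 -0.00360132]
 [-0.23240964  0.73033695 -0.64233457]
 [ 0.19925626 -0.61065834 -0.7664159 ]] [ 588.92567863   90.65884604 1540.2025674 ]
top 503.84075061434254 273.950845561531 207.30559685033 [[-0.0209107  -0.99967721  0.0144295 ]
 [-0.98170715  0.01779862 -0.18956341]
 [ 0.1892454  -0.01812944 -0.98176245]] [ 166.86721083  566.54078835 1288.35228928]
{'time_s': 0.1, 'joint_pos': array([-6.84615114e+01,  1.51664644e+01,  9.19752476e+01,  1.20519887e-03,
        7.29778522e+01, -2.11452599e+00]), 'qd': array([ 0.10769078, -0.05659465, -0.15644518,  0.04752454,  0.02953105,
       -0.01558143]), 'tau': array([ 3.69745510e-05, -5.16706073e+01, -3.68590665e+01, -6.82388963e-05,
        6.35191012e-03,  3.21853690e-05]), 'tcp_pos': array([ 270.57062948, -617.69035581,  244.05028233]), 'tcp_rot': array([-1.79880560e+02, -5.56244649e-03,  2.36526547e+01]), 'force': array([-0.60922026,  0.03951713, -0.14557921]), 'ft_torque': array([0.00035106, 0.00623105, 0.048566  ]), 'grasp_force': 0.0, 'gripper_width': 85.19797685228315} 14.0
```

View pics/top0.png

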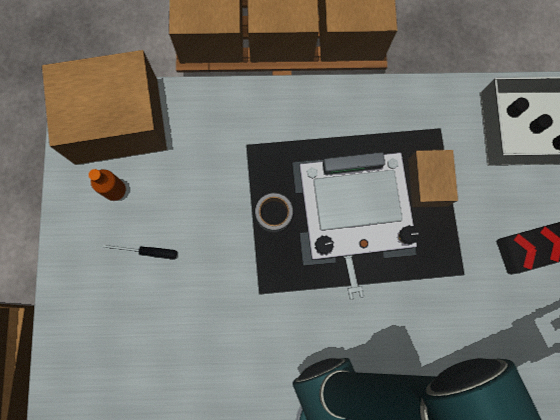

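View pics/side0.png

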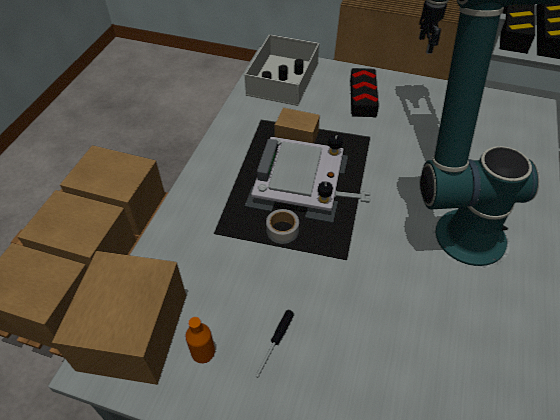

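The top view shows the knobs near (324,244) and (408,235), with the wrench between them at (352,275). The tape is at (274,211) and the carton at (436,176). In the side view the knobs are near (325,190) and (336,143).

```bash
python3 - <<'E'
import cv2,numpy as np
a=cv2.imread("pics/top0.png")[140:290,290:430];b=cv2.imread("pics/side0.png")[125:225,240:380]
a=cv2.resize(a,None,fx=4,fy=4,interpolation=cv2.INTER_CUBIC);b=cv2.resize(b,None,fx=5.5,fy=5.5,interpolation=cv2.INTER_CUBIC)
cv2.imwrite("pics/topc.png",a);cv2.imwrite("pics/sidec.png",b)
E
```

```text
(no output)
```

View pics/topc.png

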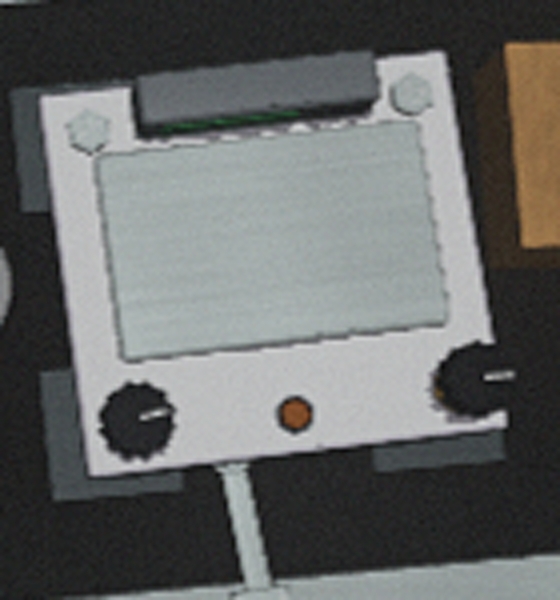

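View pics/sidec.png

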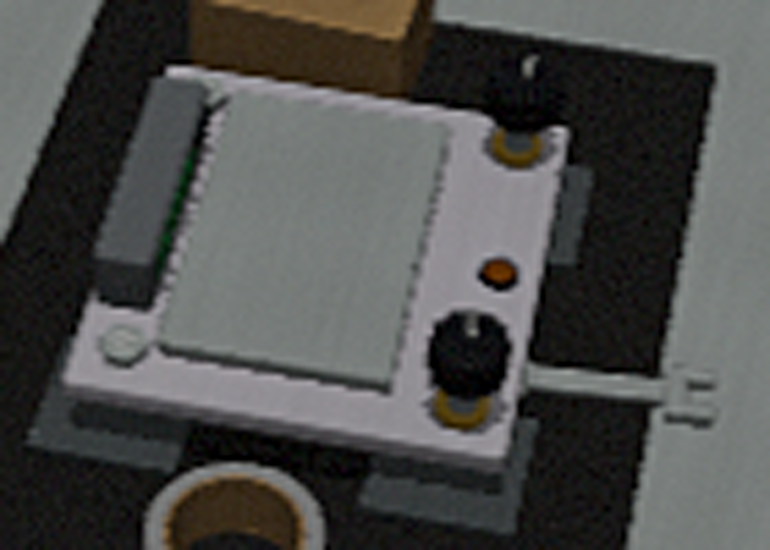

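```bash
cat > h.py <<'E'
import numpy as np
from scipy.optimize import least_squares
from cell import robot,snapshot
def cams():
    return {n:snapshot(n) for n in("top","side")}
def proj(c,X):
    p=c["R"]@X+np.ravel(c["t"]); return np.array([c["fx"]*p[0]/p[2]+c["cx"],c["fy"]*p[1]/p[2]+c["cy"]])
def tri(C,a,b):
    r=least_squares(lambda X:np.r_[proj(C["top"],X)-a,proj(C["side"],X)-b],[550,0,100.]); return r.x,r.fun
E
python3 - <<'E'
from h import *
np.set_printoptions(precision=1,suppress=True)
C=cams()
T=lambda u,v:np.array([290+u/4,140+v/4]); S=lambda u,v:np.array([240+u/5.5,125+v/5.5])
P=dict(kl=((138,421),(470,342)),kr=((482,378),(528,90)),RL=((42,95),(68,382)),RR=((442,52),(172,68)),FR=((505,425),(570,128)),FL=((90,475),(508,458)),redb=((296,413),(498,272)),boltRL=((89,132),(124,342)))
for k,(a,b) in P.items(): print(k,*tri(C,T(*a),S(*b)))
E
```

```text
kl [460.6  30.9 102.6] [-0.  -0.2  0.2  0.1]
kr [ 483.5 -192.6   91.7] [ 0.   0.5 -0.6 -0.2]
RL [688.5  80.6  45.8] [ 0.1  0.8 -0.8 -0.3]
RR [ 715.9 -195.3   44.1] [ 0.   0.4 -0.5 -0.2]
FR [ 458.5 -220.1   42.1] [ 0.   0.4 -0.5 -0.1]
FL [430.3  56.9  42.8] [ 0.   0.6 -0.7 -0.2]
redb [469.5 -80.8  45.5] [ 0.   0.2 -0.2 -0.1]
boltRL [661.2  50.7  56.7] [ 0.  0. -0. -0.]
```

```bash
cat >> h.py <<'E'
def st():
    s=robot.state(); np.set_printoptions(precision=2,suppress=True)
    print(round(s["time_s"],2),s["tcp_pos"],s["tcp_rot"],"F",s["force"],"M",s["ft_torque"],"w",round(s["gripper_width"],2),round(s["grasp_force"],1),"j6",s["joint_pos"][5]); return s
def go(cmd,tgt):
    "cmd,tgt: x,y,z,yaw world (tool down) -> slide m and dz-rot deg"
    y=np.radians(cmd[3]); d=np.subtract(tgt[:3],cmd[:3])
    print("slide",np.round([ (np.cos(y)*d[0]+np.sin(y)*d[1])/1e3,(np.sin(y)*d[0]-np.cos(y)*d[1])/1e3,-d[2]/1e3],4),"rotz",round(cmd[3]-tgt[3],2))
E
python3 - <<'E'
from h import *
go([270.788,-618.298,245.28,23.65],[484,-190,180,163.65])
E
```

```text
slide [ 0.3671 -0.3068  0.0653] rotz -140.0
```

Emit:
apply_moves(motion=[{"delta_rot": [0, 0, -7], "slide": [0.03, -0.025, 0], "hand": 0.085}, {"delta_rot": [0, 0, -14], "slide": [0.06, -0.05, 0], "hand": 0.085}, {"delta_rot": [0, 0, -21], "slide": [0.09, -0.075, 0], "hand": 0.085}, {"delta_rot": [0, 0, -28], "slide": [0.12, -0.1, 0], "hand": 0.085}, {"delta_rot": [0, 0, -35], "slide": [0.15, -0.125, 0], "hand": 0.085}, {"delta_rot": [0, 0, -42], "slide": [0.18, -0.15, 0], "hand": 0.085}, {"delta_rot": [0, 0, -49], "slide": [0.21, -0.175, 0.01], "hand": 0.085}, {"delta_rot": [0, 0, -56], "slide": [0.24, -0.2, 0.02], "hand": 0.085}, {"delta_rot": [0, 0, -63], "slide": [0.27, -0.225, 0.03], "hand": 0.085}, {"delta_rot": [0, 0, -70], "slide": [0.3, -0.25, 0.04], "hand": 0.085}, {"delta_rot": [0, 0, -77], "slide": [0.33, -0.275, 0.05], "hand": 0.085}, {"delta_rot": [0, 0, -84], "slide": [0.35, -0.29, 0.06], "hand": 0.085}, {"delta_rot": [0, 0, -91], "slide": [0.36, -0.3, 0.065], "hand": 0.085}, {"delta_rot": [0, 0, -98], "slide": [0.3671, -0.3068, 0.0653], "hand": 0.085}, {"delta_rot": [0, 0, -105], "slide": [0.3671, -0.3068, 0.0653], "hand": 0.085}, {"delta_rot": [0, 0, -112], "slide": [0.3671, -0.3068, 0.0653], "hand": 0.085}, {"delta_rot": [0, 0, -119], "slide": [0.3671, -0.3068, 0.0653], "hand": 0.085}, {"delta_rot": [0, 0, -126], "slide": [0.3671, -0.3068, 0.0653], "hand": 0.085}, {"delta_rot": [0, 0, -133], "slide": [0.3671, -0.3068, 0.0653], "hand": 0.085}, {"delta_rot": [0, 0, -140], "slide": [0.3671, -0.3068, 0.0653], "hand": 0.085}])

```text
time_s: 1.87
tcp_pos: [483.8, -189.8, 179.8]
tcp_rot: [180.0, -0.0, 164.0]
force: [-0.1, -0.2, -0.2]
gripper_width: 84.9
grasp_force: 0.0
```

```bash
python3 - <<'E'
from h import *
import cv2
C=cams();st()
c=[]
for n,(u0,v0) in dict(top=(350,180),side=(275,90)).items():
    i=C[n]["pixels"][v0:v0+85,u0:u0+85]; c.append(cv2.resize(i,None,fx=4.6,fy=4.6,interpolation=cv2.INTER_CUBIC))
cv2.imwrite("pics/p5.png",np.hstack(c))
E
```

```text
1.97 [ 483.83 -189.88  179.83] [180.    -0.02 163.68] F [0.57 0.71 0.44] M [ 0.02 -0.02  0.  ] w 84.67 0.0 j6 -97.85207593326825
```

View pics/p5.png

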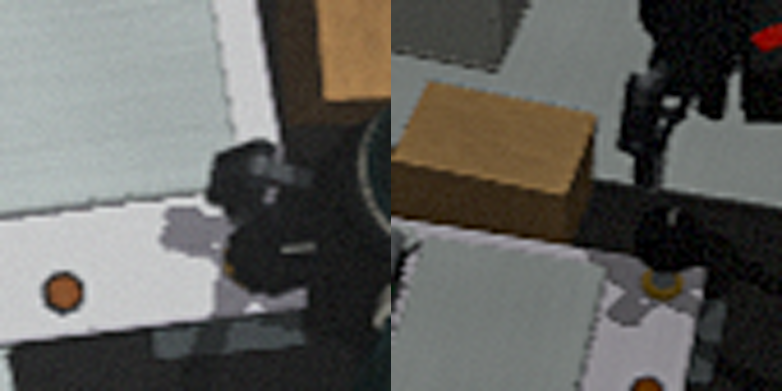

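The open gripper hangs above the right knob. In the top view the knob centre is near (409,234.3), and in the side view its top face is near (336.5,139.7).

```bash
python3 - <<'E'
from h import *
C=cams();np.set_printoptions(precision=1,suppress=True)
print(*tri(C,np.array([408.9,234.5]),np.array([336.3,139.7])))
for z in(95,100,105):
  for X in([462,30.5,z],[484.3,-188.6,z]): print(z,proj(C["top"],np.array(X)),proj(C["side"],np.array(X)))
go([484,-190,180,163.65],[483.5,-188.5,88,163.65])
E
```

```text
[ 481.6 -184.   107.2] [ 0.   0.5 -0.6 -0.2]
95 [324.3 244.8] [325.1 188.7]
95 [409.3 234.5] [335.  141.2]
100 [324.5 244.6] [325.2 187.6]
100 [409.9 234.3] [335.1 140.1]
105 [324.7 244.4] [325.3 186.5]
105 [410.4 234. ] [335.2 139. ]
slide [0.  0.  0.1] rotz 0.0
```

Emit:
apply_moves(motion=[{"delta_rot": [0, 0, 0], "slide": [0.0017, 0.0021, 0.03], "hand": 0.085}, {"delta_rot": [0, 0, 0], "slide": [0.0017, 0.0021, 0.06], "hand": 0.07}, {"delta_rot": [0, 0, 0], "slide": [0.0017, 0.0021, 0.08], "hand": 0.06}, {"delta_rot": [0, 0, 0], "slide": [0.0017, 0.0021, 0.092], "hand": 0.06}, {"delta_rot": [0, 0, 0], "slide": [0.0017, 0.0021, 0.092], "hand": 0.05}, {"delta_rot": [0, 0, 0], "slide": [0.0017, 0.0021, 0.092], "hand": 0.049}, {"delta_rot": [0, 0, 0], "slide": [0.0017, 0.0021, 0.092], "hand": 0.048}, {"delta_rot": [0, 0, 0], "slide": [0.0017, 0.0021, 0.092], "hand": 0.048}])

```text
time_s: 2.73
tcp_pos: [484.3, -188.0, 89.7]
tcp_rot: [-180.0, 0.2, 163.6]
force: [1.5, 0.3, -0.4]
gripper_width: 47.9
grasp_force: 0.3
```

```bash
python3 -c "
from h import *
st()"
```

```text
2.73 [ 484.27 -187.99   89.69] [-179.99    0.17  163.62] F [ 1.48  0.29 -0.37] M [ 0.1  -0.02 -0.01] w 47.94 0.3 j6 -97.5997626623496
```

Emit:
apply_moves(motion=[{"delta_rot": [0, 0, 0], "slide": [0, 0, 0], "hand": 0.0465}, {"delta_rot": [0, 0, 0], "slide": [0, 0, 0], "hand": 0.0455}, {"delta_rot": [0, 0, 0], "slide": [0, 0, 0], "hand": 0.0445}, {"delta_rot": [0, 0, 0], "slide": [0, 0, 0], "hand": 0.0445}])

```text
time_s: 3.07
tcp_pos: [484.2, -187.1, 89.0]
tcp_rot: [179.9, 0.1, 163.6]
force: [2.9, 4.5, 1.1]
gripper_width: 44.4
grasp_force: 2.5
```

```bash
python3 -c "
from h import *
st()"
```

```text
3.07 [ 484.18 -187.09   89.04] [179.93   0.15 163.62] F [2.9  4.51 1.08] M [ 0.8  -0.41  0.01] w 44.39 2.5 j6 -97.61628936894901
```

Emit:
apply_moves(motion=[{"delta_rot": [0, 0, 0], "slide": [0, 0.001, 0], "hand": 0.0445}, {"delta_rot": [0, 0, 0], "slide": [0, 0.001, 0], "hand": 0.044}, {"delta_rot": [0, 0, 0], "slide": [0, 0.001, 0], "hand": 0.044}])

```text
time_s: 3.32
tcp_pos: [484.0, -186.7, 88.7]
tcp_rot: [180.0, 0.1, 163.6]
force: [2.6, 3.1, 2.9]
gripper_width: 44.0
grasp_force: 3.6
```

```bash
python3 -c "
from h import *
st()"
```

```text
3.32 [ 484.05 -186.65   88.67] [179.99   0.11 163.64] F [2.58 3.1  2.89] M [ 0.57 -0.47 -0.02] w 43.99 3.6 j6 -97.51035046628094
```

Emit:
apply_moves(motion=[{"delta_rot": [0, 0, 0], "slide": [0, 0.0008, 0], "hand": 0.043}, {"delta_rot": [0, 0, 0], "slide": [0, 0.0008, 0], "hand": 0.04}, {"delta_rot": [0, 0, 0], "slide": [0, 0.0008, 0], "hand": 0.036}, {"delta_rot": [0, 0, 0], "slide": [0, 0.0008, 0], "hand": 0.036}])

```text
time_s: 3.65
tcp_pos: [484.2, -186.4, 89.1]
tcp_rot: [-180.0, 0.1, 163.6]
force: [0.1, 0.9, 5.6]
gripper_width: 43.0
grasp_force: 59.9
```

```bash
python3 -c "
from h import *
st()"
```

```text
3.65 [ 484.25 -186.43   89.08] [-179.97    0.11  163.64] F [0.1  0.88 5.6 ] M [ 0.7  -0.27 -0.  ] w 43.01 59.9 j6 -97.42507966601806
```

Emit:
apply_moves(motion=[{"delta_rot": [0, 0, 0], "slide": [0, 0, 0.0005], "hand": 0.036}, {"delta_rot": [0, 0, 0], "slide": [0, 0, 0.001], "hand": 0.036}, {"delta_rot": [0, 0, 0], "slide": [0, 0, 0.001], "hand": 0.036}])

```text
time_s: 3.9
tcp_pos: [484.2, -186.5, 88.8]
tcp_rot: [-180.0, 0.1, 163.6]
force: [-2.5, 1.4, 10.0]
gripper_width: 42.9
grasp_force: 60.6
```

```bash
python3 -c "
from h import *
st()"
```

```text
3.9 [ 484.2  -186.5    88.79] [-179.98    0.09  163.63] F [-2.47  1.41 10.03] M [ 0.92  0.06 -0.01] w 42.93 60.6 j6 -97.42653742883793
```

Emit:
apply_moves(motion=[{"delta_rot": [0, 0, 6], "slide": [0, 0, -0.0015], "hand": 0.036}, {"delta_rot": [0, 0, 12], "slide": [0, 0, -0.0015], "hand": 0.036}, {"delta_rot": [0, 0, 18], "slide": [0, 0, -0.0015], "hand": 0.036}, {"delta_rot": [0, 0, 24], "slide": [0, 0, -0.0015], "hand": 0.036}, {"delta_rot": [0, 0, 30], "slide": [0, 0, -0.0015], "hand": 0.036}, {"delta_rot": [0, 0, 36], "slide": [0, 0, -0.0015], "hand": 0.036}, {"delta_rot": [0, 0, 42], "slide": [0, 0, -0.0015], "hand": 0.036}, {"delta_rot": [0, 0, 48], "slide": [0, 0, -0.0015], "hand": 0.036}, {"delta_rot": [0, 0, 54], "slide": [0, 0, -0.0015], "hand": 0.036}, {"delta_rot": [0, 0, 60], "slide": [0, 0, -0.0015], "hand": 0.036}, {"delta_rot": [0, 0, 60], "slide": [0, 0, -0.0015], "hand": 0.036}])

```text
time_s: 4.82
tcp_pos: [484.2, -186.5, 88.9]
tcp_rot: [179.9, 0.1, 103.5]
force: [1.1, -0.9, 0.6]
gripper_width: 42.9
grasp_force: 61.1
```

```bash
python3 -c "
from h import *
st()"
```

```text
4.82 [ 484.16 -186.48   88.86] [179.9    0.09 103.48] F [ 1.14 -0.94  0.6 ] M [ 0.47 -1.06 -0.  ] w 42.92 61.1 j6 -37.2773996086045
```

```bash
python3 - <<'E'
from h import *
np.set_printoptions(precision=4,suppress=True)
go([483.5,-185.8,88.5,103.65],[539.4,-70.7,90,185.5])
E
```

```text
slide [ 0.0987  0.0815 -0.0015] rotz -81.85
```

Emit:
apply_moves(motion=[{"delta_rot": [0, 0, 0], "slide": [0, 0, 0], "hand": 0.05}, {"delta_rot": [0, 0, 0], "slide": [0, 0, 0], "hand": 0.06}, {"delta_rot": [0, 0, 0], "slide": [0, 0, -0.02], "hand": 0.06}, {"delta_rot": [0, 0, 0], "slide": [0, 0, -0.05], "hand": 0.06}, {"delta_rot": [0, 0, -7], "slide": [0.015, 0.012, -0.055], "hand": 0.03}, {"delta_rot": [0, 0, -14], "slide": [0.04, 0.032, -0.055], "hand": 0.01}, {"delta_rot": [0, 0, -21], "slide": [0.065, 0.052, -0.055], "hand": 0}, {"delta_rot": [0, 0, -28], "slide": [0.085, 0.07, -0.055], "hand": 0}, {"delta_rot": [0, 0, -35], "slide": [0.0987, 0.0815, -0.055], "hand": 0}, {"delta_rot": [0, 0, -42], "slide": [0.0987, 0.0815, -0.055], "hand": 0}, {"delta_rot": [0, 0, -49], "slide": [0.0987, 0.0815, -0.05], "hand": 0}, {"delta_rot": [0, 0, -56], "slide": [0.0987, 0.0815, -0.04], "hand": 0}, {"delta_rot": [0, 0, -63], "slide": [0.0987, 0.0815, -0.03], "hand": 0}, {"delta_rot": [0, 0, -70], "slide": [0.0987, 0.0815, -0.02], "hand": 0}, {"delta_rot": [0, 0, -77], "slide": [0.0987, 0.0815, -0.01], "hand": 0}, {"delta_rot": [0, 0, -81.85], "slide": [0.0987, 0.0815, -0.0015], "hand": 0}, {"delta_rot": [0, 0, -81.85], "slide": [0.0987, 0.0815, -0.0015], "hand": 0}, {"delta_rot": [0, 0, -81.85], "slide": [0.0987, 0.0815, -0.0015], "hand": 0}])

```text
time_s: 6.32
tcp_pos: [538.1, -70.6, 89.0]
tcp_rot: [180.0, -0.2, -174.6]
force: [-0.0, -0.2, -0.1]
gripper_width: -0.1
grasp_force: 0.0
```

```bash
python3 -c "
from h import *
st()"
```

```text
6.32 [538.09 -70.57  89.  ] [ 179.98   -0.17 -174.55] F [-0.04 -0.18 -0.06] M [-0.   -0.07 -0.03] w -0.07 0.0 j6 -105.51243910549346
```

Emit:
apply_moves(motion=[{"delta_rot": [0, 0, 0], "slide": [0, 0, 0.006], "hand": 0}, {"delta_rot": [0, 0, 0], "slide": [0, 0, 0.011], "hand": 0}, {"delta_rot": [0, 0, 0], "slide": [0, 0, 0.014], "hand": 0}, {"delta_rot": [0, 0, 0], "slide": [0, 0, 0.014], "hand": 0}, {"delta_rot": [0, 0, 0], "slide": [0, 0, 0.014], "hand": 0}])

```text
time_s: 6.73
tcp_pos: [540.3, -71.0, 80.6]
tcp_rot: [-180.0, 0.1, -174.5]
force: [-11.1, 2.1, 26.7]
gripper_width: -0.1
grasp_force: 13.8
```

```bash
python3 -c "
from h import *
st()"
```

```text
6.73 [540.3  -70.96  80.59] [-179.96    0.06 -174.54] F [-11.11   2.1   26.69] M [ 0.29  1.8  -0.06] w -0.14 13.8 j6 -105.53730049617738
```

Emit:
apply_moves(motion=[{"delta_rot": [0, 0, 0], "slide": [0, 0, -0.004], "hand": 0}, {"delta_rot": [0, 0, 0], "slide": [0, 0, -0.004], "hand": 0}, {"delta_rot": [0, 0, 0], "slide": [0, 0, -0.004], "hand": 0}])

```text
time_s: 6.98
tcp_pos: [540.3, -70.8, 80.9]
tcp_rot: [-180.0, 0.1, -174.5]
force: [-0.6, -0.3, 8.8]
gripper_width: 0.4
grasp_force: 4.1
```

```bash
python3 -c "
from h import *
st()"
```

```text
6.98 [540.28 -70.83  80.87] [-179.96    0.13 -174.52] F [-0.64 -0.32  8.82] M [0.02 0.11 0.  ] w 0.36 4.1 j6 -105.5586675798172
```

Emit:
apply_moves(motion=[{"delta_rot": [0, 0, 0], "slide": [0, 0, -0.012], "hand": 0}, {"delta_rot": [0, 0, 0], "slide": [-0.03, 0, -0.014], "hand": 0}, {"delta_rot": [0, 0, 0], "slide": [-0.065, 0, -0.014], "hand": 0}, {"delta_rot": [0, 0, 0], "slide": [-0.096, 0, -0.014], "hand": 0}, {"delta_rot": [0, 0, 0], "slide": [-0.096, 0, -0.01], "hand": 0}, {"delta_rot": [0, 0, 0], "slide": [-0.096, 0, -0.006], "hand": 0}, {"delta_rot": [0, 0, 0], "slide": [-0.096, 0, -0.003], "hand": 0}, {"delta_rot": [0, 0, 0], "slide": [-0.096, 0, -0.0015], "hand": 0}, {"delta_rot": [0, 0, 0], "slide": [-0.096, 0, -0.0015], "hand": 0}, {"delta_rot": [0, 0, 0], "slide": [-0.096, 0, -0.0015], "hand": 0}])

```text
time_s: 7.82
tcp_pos: [634.4, -61.3, 82.9]
tcp_rot: [180.0, 0.1, -174.5]
force: [-0.1, 1.1, 7.9]
gripper_width: 0.0
grasp_force: 3.7
```

```bash
python3 -c "
from h import *
st()"
```

```text
7.82 [634.43 -61.31  82.92] [ 179.98    0.06 -174.53] F [-0.09  1.11  7.93] M [ 0.28  0.07 -0.02] w 0.05 3.7 j6 -103.26570314885147
```

Emit:
apply_moves(motion=[{"delta_rot": [0, 0, 0], "slide": [0, 0, -0.035], "hand": 0}, {"delta_rot": [0, 0, 0], "slide": [0.005, -0.003, -0.065], "hand": 0.03}, {"delta_rot": [0, 0, 0], "slide": [0.035, -0.023, -0.065], "hand": 0.07}, {"delta_rot": [0, 0, 0], "slide": [0.07, -0.046, -0.065], "hand": 0.07}, {"delta_rot": [0, 0, 0], "slide": [0.105, -0.07, -0.065], "hand": 0.07}, {"delta_rot": [0, 0, 0], "slide": [0.14, -0.093, -0.065], "hand": 0.07}, {"delta_rot": [0, 0, 0], "slide": [0.1627, -0.1092, -0.065], "hand": 0.07}, {"delta_rot": [0, 0, 0], "slide": [0.1627, -0.1092, -0.06], "hand": 0.07}, {"delta_rot": [0, 0, 0], "slide": [0.1627, -0.1092, -0.035], "hand": 0.07}, {"delta_rot": [0, 0, 0], "slide": [0.1627, -0.1092, -0.015], "hand": 0.07}, {"delta_rot": [0, 0, 0], "slide": [0.1627, -0.1092, -0.007], "hand": 0.055}, {"delta_rot": [0, 0, 0], "slide": [0.1627, -0.1092, -0.007], "hand": 0.048}, {"delta_rot": [0, 0, 0], "slide": [0.1627, -0.1092, -0.007], "hand": 0.046}, {"delta_rot": [0, 0, 0], "slide": [0.1627, -0.1092, -0.007], "hand": 0.0445}, {"delta_rot": [0, 0, 0], "slide": [0.1627, -0.1092, -0.007], "hand": 0.044}, {"delta_rot": [0, 0, 0], "slide": [0.1627, -0.1092, -0.007], "hand": 0.044}])

```text
time_s: 9.15
tcp_pos: [484.2, -185.6, 89.5]
tcp_rot: [-180.0, 0.1, -174.5]
force: [-0.8, 1.7, 0.3]
gripper_width: 44.4
grasp_force: 0.6
```

```bash
python3 -c "
from h import *
st()"
```

```text
9.15 [ 484.19 -185.62   89.5 ] [-179.98    0.08 -174.48] F [-0.79  1.68  0.33] M [0.23 0.02 0.02] w 44.41 0.6 j6 -119.27108414504164
```

Emit:
apply_moves(motion=[{"delta_rot": [0, 0, 0], "slide": [0, 0, 0], "hand": 0.04}, {"delta_rot": [0, 0, 0], "slide": [0, 0, 0], "hand": 0.036}, {"delta_rot": [0, 0, 6.75], "slide": [0, 0, 0], "hand": 0.036}, {"delta_rot": [0, 0, 13.5], "slide": [0, 0, 0], "hand": 0.036}, {"delta_rot": [0, 0, 20.25], "slide": [0, 0, 0], "hand": 0.036}, {"delta_rot": [0, 0, 27], "slide": [0, 0, 0], "hand": 0.036}, {"delta_rot": [0, 0, 33.75], "slide": [0, 0, 0], "hand": 0.036}, {"delta_rot": [0, 0, 40.5], "slide": [0, 0, 0], "hand": 0.036}, {"delta_rot": [0, 0, 47.25], "slide": [0, 0, 0], "hand": 0.036}, {"delta_rot": [0, 0, 54], "slide": [0, 0, 0], "hand": 0.036}, {"delta_rot": [0, 0, 60.75], "slide": [0, 0, 0], "hand": 0.036}, {"delta_rot": [0, 0, 67.5], "slide": [0, 0, 0], "hand": 0.036}, {"delta_rot": [0, 0, 74.25], "slide": [0, 0, 0], "hand": 0.036}, {"delta_rot": [0, 0, 81], "slide": [0, 0, 0], "hand": 0.036}, {"delta_rot": [0, 0, 87.75], "slide": [0, 0, 0], "hand": 0.036}, {"delta_rot": [0, 0, 94.5], "slide": [0, 0, 0], "hand": 0.036}, {"delta_rot": [0, 0, 101.25], "slide": [0, 0, 0], "hand": 0.036}, {"delta_rot": [0, 0, 108], "slide": [0, 0, 0], "hand": 0.036}, {"delta_rot": [0, 0, 115], "slide": [0, 0, 0], "hand": 0.036}, {"delta_rot": [0, 0, 115], "slide": [0, 0, 0], "hand": 0.036}])

```text
time_s: 10.82
tcp_pos: [485.2, -185.9, 89.7]
tcp_rot: [179.8, -0.1, 70.3]
force: [2.5, 1.8, 3.8]
gripper_width: 42.9
grasp_force: 60.4
```

```bash
python3 -c "
from h import *
st()
np.set_printoptions(precision=4,suppress=True)
go([483.5,-185.8,88.5,70.5],[460.6,32.5,90,202])"
```

```text
10.82 [ 485.19 -185.9    89.69] [179.78  -0.05  70.29] F [2.48 1.82 3.82] M [ 0.77 -0.54 -0.07] w 42.91 60.4 j6 -4.095279312878741
slide [ 0.1981 -0.0945 -0.0015] rotz -131.5
```

Emit:
apply_moves(motion=[{"delta_rot": [0, 0, 0], "slide": [0, 0, 0], "hand": 0.05}, {"delta_rot": [0, 0, 0], "slide": [0, 0, 0], "hand": 0.065}, {"delta_rot": [0, 0, 0], "slide": [0, 0, -0.03], "hand": 0.07}, {"delta_rot": [0, 0, -6], "slide": [0, 0, -0.06], "hand": 0.07}, {"delta_rot": [0, 0, -13], "slide": [0.033, -0.015, -0.065], "hand": 0.07}, {"delta_rot": [0, 0, -20], "slide": [0.066, -0.03, -0.065], "hand": 0.07}, {"delta_rot": [0, 0, -27], "slide": [0.1, -0.045, -0.065], "hand": 0.07}, {"delta_rot": [0, 0, -34], "slide": [0.133, -0.06, -0.065], "hand": 0.07}, {"delta_rot": [0, 0, -41], "slide": [0.166, -0.075, -0.065], "hand": 0.07}, {"delta_rot": [0, 0, -48], "slide": [0.19, -0.088, -0.065], "hand": 0.07}, {"delta_rot": [0, 0, -55], "slide": [0.1986, -0.0926, -0.065], "hand": 0.07}, {"delta_rot": [0, 0, -62], "slide": [0.1986, -0.0926, -0.065], "hand": 0.07}, {"delta_rot": [0, 0, -69], "slide": [0.1986, -0.0926, -0.065], "hand": 0.07}, {"delta_rot": [0, 0, -76], "slide": [0.1986, -0.0926, -0.065], "hand": 0.07}, {"delta_rot": [0, 0, -83], "slide": [0.1986, -0.0926, -0.065], "hand": 0.07}, {"delta_rot": [0, 0, -90], "slide": [0.1986, -0.0926, -0.065], "hand": 0.07}, {"delta_rot": [0, 0, -97], "slide": [0.1986, -0.0926, -0.065], "hand": 0.07}, {"delta_rot": [0, 0, -104], "slide": [0.1986, -0.0926, -0.065], "hand": 0.07}, {"delta_rot": [0, 0, -111], "slide": [0.1986, -0.0926, -0.065], "hand": 0.07}, {"delta_rot": [0, 0, -118], "slide": [0.1986, -0.0926, -0.065], "hand": 0.07}])

```text
time_s: 12.48
tcp_pos: [461.8, 32.0, 152.9]
tcp_rot: [-180.0, -0.1, -171.0]
force: [0.5, -0.1, 0.2]
gripper_width: 70.1
grasp_force: 0.0
```

```bash
python3 - <<'E'
from h import *
import cv2
C=cams();st()
c=[]
for n,(u0,v0) in dict(top=(285,200),side=(275,135)).items():
    i=C[n]["pixels"][v0:v0+85,u0:u0+85]; c.append(cv2.resize(i,None,fx=4.6,fy=4.6,interpolation=cv2.INTER_CUBIC))
cv2.imwrite("pics/p6.png",np.hstack(c))
E
```

```text
12.58 [461.84  32.03 152.94] [-179.97   -0.08 -171.37] F [-0.84 -0.03 -0.19] M [ 0.02 -0.   -0.05] w 69.85 0.0 j6 -97.7027227150358
```

View pics/p6.png

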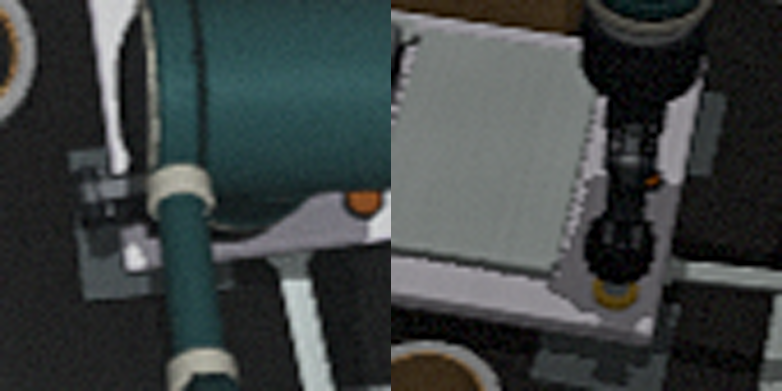

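The side view shows the left knob directly below the gripper, near (324,189), with nothing in the way.

Emit:
apply_moves(motion=[{"delta_rot": [0, 0, 0], "slide": [0, 0, 0.03], "hand": 0.07}, {"delta_rot": [0, 0, 0], "slide": [0, 0, 0.05], "hand": 0.07}, {"delta_rot": [0, 0, 0], "slide": [0, 0, 0.06], "hand": 0.06}, {"delta_rot": [0, 0, 0], "slide": [0, 0, 0.06], "hand": 0.05}, {"delta_rot": [0, 0, 0], "slide": [0, 0, 0.06], "hand": 0.047}, {"delta_rot": [0, 0, 0], "slide": [0, 0, 0.06], "hand": 0.0455}, {"delta_rot": [0, 0, 0], "slide": [0, 0, 0.06], "hand": 0.0445}, {"delta_rot": [0, 0, 0], "slide": [0, 0, 0.06], "hand": 0.0445}])

```text
time_s: 13.25
tcp_pos: [462.8, 32.9, 94.4]
tcp_rot: [180.0, 0.1, -171.5]
force: [-1.2, 3.5, -0.2]
gripper_width: 44.6
grasp_force: 2.0
```

```bash
python3 -c "
from h import *
st()"
```

```text
13.25 [462.82  32.92  94.38] [ 179.95    0.07 -171.53] F [-1.19  3.48 -0.24] M [0.59 0.25 0.05] w 44.63 2.0 j6 -97.559495970206
```

Emit:
apply_moves(motion=[{"delta_rot": [0, 0, 0], "slide": [0, 0.0012, 0], "hand": 0.0445}, {"delta_rot": [0, 0, 0], "slide": [0, 0.0012, 0], "hand": 0.0435}, {"delta_rot": [0, 0, 0], "slide": [0, 0.0012, 0], "hand": 0.04}, {"delta_rot": [0, 0, 0], "slide": [0, 0.0012, 0], "hand": 0.036}, {"delta_rot": [0, 0, 0], "slide": [0, 0.0012, 0], "hand": 0.036}])

```text
time_s: 13.67
tcp_pos: [462.9, 33.5, 94.3]
tcp_rot: [-180.0, 0.1, -171.5]
force: [-0.9, 1.9, 4.5]
gripper_width: 42.9
grasp_force: 60.3
```

```bash
python3 -c "
from h import *
st()"
```

```text
13.67 [462.93  33.54  94.27] [-179.98    0.08 -171.49] F [-0.88  1.93  4.49] M [-0.    0.21  0.01] w 42.87 60.3 j6 -97.42428070292613
```

Emit:
apply_moves(motion=[{"delta_rot": [0, 0, 0], "slide": [0, 0, 0.001], "hand": 0.036}, {"delta_rot": [0, 0, 0], "slide": [0, 0, 0.0015], "hand": 0.036}, {"delta_rot": [0, 0, 0], "slide": [0, 0, 0.0015], "hand": 0.036}, {"delta_rot": [0, 0, 0], "slide": [0, 0, 0.0015], "hand": 0.036}])

```text
time_s: 14.0
tcp_pos: [462.5, 33.7, 93.1]
tcp_rot: [-180.0, 0.0, -171.5]
force: [-4.5, 2.4, 10.4]
gripper_width: 42.4
grasp_force: 61.0
```

```bash
python3 -c "
from h import *
st()"
```

```text
14.0 [462.55  33.74  93.09] [-180.      0.03 -171.48] F [-4.45  2.4  10.45] M [-0.31  0.48 -0.03] w 42.4 61.0 j6 -97.42264947294852
```

Emit:
apply_moves(motion=[{"delta_rot": [0, 0, 7], "slide": [0, 0, -0.0013], "hand": 0.036}, {"delta_rot": [0, 0, 14], "slide": [0, 0, -0.001], "hand": 0.036}, {"delta_rot": [0, 0, 21], "slide": [0, 0, -0.0008], "hand": 0.036}, {"delta_rot": [0, 0, 28], "slide": [0, 0, -0.0006], "hand": 0.036}, {"delta_rot": [0, 0, 35], "slide": [0, 0, -0.0003], "hand": 0.036}, {"delta_rot": [0, 0, 42], "slide": [0, 0, -0.0001], "hand": 0.036}, {"delta_rot": [0, 0, 49], "slide": [0, 0, 0.0001], "hand": 0.036}, {"delta_rot": [0, 0, 56], "slide": [0, 0, 0.0004], "hand": 0.036}, {"delta_rot": [0, 0, 63], "slide": [0, 0, 0.0006], "hand": 0.036}, {"delta_rot": [0, 0, 70], "slide": [0, 0, 0.0008], "hand": 0.036}, {"delta_rot": [0, 0, 77], "slide": [0, 0, 0.0011], "hand": 0.036}, {"delta_rot": [0, 0, 84], "slide": [0, 0, 0.0013], "hand": 0.036}, {"delta_rot": [0, 0, 91], "slide": [0, 0, 0.0015], "hand": 0.036}, {"delta_rot": [0, 0, 98], "slide": [0, 0, 0.0018], "hand": 0.036}, {"delta_rot": [0, 0, 105], "slide": [0, 0, 0.002], "hand": 0.036}, {"delta_rot": [0, 0, 112], "slide": [0, 0, 0.0022], "hand": 0.036}, {"delta_rot": [0, 0, 119], "slide": [0, 0, 0.0025], "hand": 0.036}, {"delta_rot": [0, 0, 120], "slide": [0, 0, 0.0025], "hand": 0.036}, {"delta_rot": [0, 0, 120], "slide": [0, 0, 0.0025], "hand": 0.036}])

```text
time_s: 15.58
tcp_pos: [463.9, 34.0, 91.0]
tcp_rot: [179.8, -0.1, 68.4]
force: [-1.7, 2.5, 7.7]
gripper_width: 42.6
grasp_force: 60.9
```

```bash
python3 -c "
from h import *
st()"
```

```text
15.58 [463.92  34.    90.95] [179.84  -0.12  68.41] F [-1.72  2.48  7.68] M [ 0.42  0.19 -0.06] w 42.61 60.9 j6 22.640440724908913
```

Emit:
apply_moves(motion=[{"delta_rot": [0, 0, 0], "slide": [0, 0, -0.001], "hand": 0.05}, {"delta_rot": [0, 0, 0], "slide": [0, 0, -0.001], "hand": 0.06}, {"delta_rot": [0, 0, 0], "slide": [0, 0, -0.025], "hand": 0.06}, {"delta_rot": [0, 0, 0], "slide": [0, 0, -0.05], "hand": 0.06}, {"delta_rot": [0, 0, 0], "slide": [0, 0, -0.055], "hand": 0.03}, {"delta_rot": [0, 0, 0], "slide": [0, 0, -0.055], "hand": 0}, {"delta_rot": [0, 0, 0], "slide": [0, 0, -0.055], "hand": 0}, {"delta_rot": [0, 0, 0], "slide": [0, 0, -0.05], "hand": 0}, {"delta_rot": [0, 0, 0], "slide": [0, 0, -0.045], "hand": 0}, {"delta_rot": [0, 0, 0], "slide": [0, 0, -0.04], "hand": 0}, {"delta_rot": [0, 0, 0], "slide": [0, 0, -0.04], "hand": 0}, {"delta_rot": [0, 0, 0], "slide": [0, 0, -0.04], "hand": 0}])

```text
time_s: 16.58
tcp_pos: [461.3, 33.6, 128.2]
tcp_rot: [-179.9, 0.1, 68.5]
force: [-0.3, 0.1, 0.2]
gripper_width: -0.1
grasp_force: 0.0
```

```bash
python3 -c "
from h import *
st()"
```

```text
16.58 [461.28  33.57 128.17] [-179.86    0.06   68.5 ] F [-0.25  0.07  0.21] M [ 0.01 -0.    0.02] w -0.09 0.0 j6 22.573421712236208
```

Emit:
apply_moves(motion=[{"delta_rot": [0, 0, 0], "slide": [0, 0, 0.002], "hand": 0}, {"delta_rot": [0, 0, 0], "slide": [0, 0, 0.004], "hand": 0}, {"delta_rot": [0, 0, 0], "slide": [0, 0, 0.005], "hand": 0}, {"delta_rot": [0, 0, 0], "slide": [0, 0, 0.005], "hand": 0}, {"delta_rot": [0, 0, 0], "slide": [0, 0, 0.005], "hand": 0}])

```text
time_s: 17.0
tcp_pos: [462.5, 33.6, 126.5]
tcp_rot: [180.0, -0.0, 68.5]
force: [-6.2, -0.1, 14.0]
gripper_width: -0.1
grasp_force: 6.8
```

```bash
python3 -c "
from h import *
st()"
```

```text
17.0 [462.49  33.63 126.51] [180.   -0.   68.5] F [-6.15 -0.13 13.99] M [0.06 1.09 0.02] w -0.08 6.8 j6 22.575779588298712
```

Emit:
apply_moves(motion=[{"delta_rot": [0, 0, 0], "slide": [0, 0, -0.0015], "hand": 0}, {"delta_rot": [0, 0, 0], "slide": [0, 0, -0.0015], "hand": 0}, {"delta_rot": [0, 0, 0], "slide": [0, 0, -0.0015], "hand": 0}])

```text
time_s: 17.25
tcp_pos: [462.8, 33.6, 126.7]
tcp_rot: [179.9, -0.0, 68.5]
force: [-2.2, -0.2, 5.5]
gripper_width: 0.4
grasp_force: 2.7
```

Emit:
apply_moves(motion=[{"delta_rot": [0, 0, 0], "slide": [0, 0, -0.001], "hand": 0}, {"delta_rot": [0, 0, 0], "slide": [0, 0, -0.001], "hand": 0}, {"delta_rot": [0, 0, 0], "slide": [0, 0, -0.001], "hand": 0}])

```text
time_s: 17.5
tcp_pos: [462.1, 33.6, 126.7]
tcp_rot: [-180.0, 0.0, 68.5]
force: [-0.4, -0.3, 1.8]
gripper_width: 0.2
grasp_force: 0.7
```

Emit:
apply_moves(motion=[{"delta_rot": [0, 0, 0], "slide": [0, 0, -0.001], "hand": 0}, {"delta_rot": [0, 0, 0], "slide": [0, 0, -0.001], "hand": 0}, {"delta_rot": [0, 0, 0], "slide": [0, 0, -0.001], "hand": 0}])

```text
time_s: 17.75
tcp_pos: [462.0, 33.6, 127.7]
tcp_rot: [-180.0, 0.0, 68.5]
force: [0.6, 0.1, -0.1]
gripper_width: -0.2
grasp_force: 0.0
```

```bash
python3 -c "
from h import *
st()"
```

```text
17.75 [462.01  33.56 127.7 ] [-179.97    0.01   68.5 ] F [ 0.64  0.08 -0.08] M [-0.   -0.04 -0.02] w -0.19 0.0 j6 22.572206216612816
```

Emit:
apply_moves(motion=[{"delta_rot": [0, 0, 0], "slide": [0, 0, -0.01], "hand": 0}, {"delta_rot": [0, 0, 0], "slide": [-0.03, 0.015, -0.012], "hand": 0}, {"delta_rot": [0, 0, 0], "slide": [-0.065, 0.033, -0.012], "hand": 0}, {"delta_rot": [0, 0, 0], "slide": [-0.1, 0.05, -0.012], "hand": 0}, {"delta_rot": [0, 0, 0], "slide": [-0.135, 0.068, -0.012], "hand": 0}, {"delta_rot": [0, 0, 0], "slide": [-0.17, 0.086, -0.012], "hand": 0}, {"delta_rot": [0, 0, 0], "slide": [-0.1967, 0.0998, -0.012], "hand": 0}, {"delta_rot": [0, 0, 0], "slide": [-0.1967, 0.0998, -0.008], "hand": 0}, {"delta_rot": [0, 0, 0], "slide": [-0.1967, 0.0998, -0.004], "hand": 0}, {"delta_rot": [0, 0, 0], "slide": [-0.1967, 0.0998, -0.001], "hand": 0}, {"delta_rot": [0, 0, 0], "slide": [-0.1967, 0.0998, 0.001], "hand": 0}, {"delta_rot": [0, 0, 0], "slide": [-0.1967, 0.0998, 0.001], "hand": 0}, {"delta_rot": [0, 0, 0], "slide": [-0.1967, 0.0998, 0.001], "hand": 0}])

```text
time_s: 18.83
tcp_pos: [482.8, -184.7, 126.7]
tcp_rot: [-180.0, -0.0, 68.6]
force: [-0.6, 1.0, 0.1]
gripper_width: 0.0
grasp_force: 0.0
```

```bash
python3 -c "
from h import *
st()"
```

```text
18.83 [ 482.76 -184.72  126.71] [-179.95   -0.01   68.6 ] F [-0.64  1.01  0.07] M [ 0.03 -0.01  0.02] w 0.03 0.0 j6 -2.310663057392868
```

No contact yet, so I step down slowly.

Emit:
apply_moves(motion=[{"delta_rot": [0, 0, 0], "slide": [0, 0, 0.0015], "hand": 0}, {"delta_rot": [0, 0, 0], "slide": [0, 0, 0.0025], "hand": 0}, {"delta_rot": [0, 0, 0], "slide": [0, 0, 0.0025], "hand": 0}, {"delta_rot": [0, 0, 0], "slide": [0, 0, 0.0025], "hand": 0}])

```text
time_s: 19.17
tcp_pos: [483.1, -185.8, 124.6]
tcp_rot: [180.0, 0.0, 68.5]
force: [-0.6, -0.6, 0.1]
gripper_width: -0.0
grasp_force: 0.0
```

Emit:
apply_moves(motion=[{"delta_rot": [0, 0, 0], "slide": [0, 0, 0.001], "hand": 0}, {"delta_rot": [0, 0, 0], "slide": [0, 0, 0.001], "hand": 0}, {"delta_rot": [0, 0, 0], "slide": [0, 0, 0.001], "hand": 0}])

```text
time_s: 19.42
tcp_pos: [483.2, -185.9, 124.4]
tcp_rot: [180.0, -0.0, 68.5]
force: [-1.2, 0.9, 6.1]
gripper_width: -0.1
grasp_force: 2.9
```

Emit:
apply_moves(motion=[{"delta_rot": [0, 0, 0], "slide": [0, 0, 0.001], "hand": 0}, {"delta_rot": [0, 0, 0], "slide": [0, 0, 0.001], "hand": 0}, {"delta_rot": [0, 0, 0], "slide": [0, 0, 0.001], "hand": 0}])

```text
time_s: 19.67
tcp_pos: [483.2, -186.0, 124.3]
tcp_rot: [180.0, -0.0, 68.5]
force: [-4.7, 2.5, 11.8]
gripper_width: -0.1
grasp_force: 5.6
```

Emit:
apply_moves(motion=[{"delta_rot": [0, 0, 0], "slide": [0, 0, 0.001], "hand": 0}, {"delta_rot": [0, 0, 0], "slide": [0, 0, 0.001], "hand": 0}, {"delta_rot": [0, 0, 0], "slide": [0, 0, 0.001], "hand": 0}])

```text
time_s: 19.92
tcp_pos: [483.3, -186.0, 124.2]
tcp_rot: [180.0, -0.0, 68.5]
force: [-6.8, 2.9, 17.1]
gripper_width: 0.0
grasp_force: 8.3
```

Emit:
apply_moves(motion=[{"delta_rot": [0, 0, 0], "slide": [0, 0, -0.025], "hand": 0}, {"delta_rot": [0, 0, 0], "slide": [0.03, -0.015, -0.04], "hand": 0.03}, {"delta_rot": [0, 0, 0], "slide": [0.065, -0.033, -0.04], "hand": 0.06}, {"delta_rot": [0, 0, 0], "slide": [0.1, -0.05, -0.04], "hand": 0.065}, {"delta_rot": [0, 0, 0], "slide": [0.135, -0.068, -0.04], "hand": 0.065}, {"delta_rot": [0, 0, 0], "slide": [0.17, -0.086, -0.04], "hand": 0.065}, {"delta_rot": [0, 0, 0], "slide": [0.1967, -0.0998, -0.04], "hand": 0.065}, {"delta_rot": [0, 0, 0], "slide": [0.1967, -0.0998, -0.04], "hand": 0.065}, {"delta_rot": [0, 0, 0], "slide": [0.1967, -0.0998, -0.01], "hand": 0.065}, {"delta_rot": [0, 0, 0], "slide": [0.1967, -0.0998, 0.015], "hand": 0.065}, {"delta_rot": [0, 0, 0], "slide": [0.1967, -0.0998, 0.0295], "hand": 0.055}, {"delta_rot": [0, 0, 0], "slide": [0.1967, -0.0998, 0.0295], "hand": 0.047}, {"delta_rot": [0, 0, 0], "slide": [0.1967, -0.0998, 0.0295], "hand": 0.0455}, {"delta_rot": [0, 0, 0], "slide": [0.1967, -0.0998, 0.0295], "hand": 0.0445}, {"delta_rot": [0, 0, 0], "slide": [0.1967, -0.0998, 0.0295], "hand": 0.044}, {"delta_rot": [0, 0, 0], "slide": [0.1967, -0.0998, 0.0295], "hand": 0.044}])

```text
time_s: 21.25
tcp_pos: [462.2, 33.4, 92.6]
tcp_rot: [180.0, 0.0, 68.5]
force: [-1.2, 0.1, -0.1]
gripper_width: 43.9
grasp_force: 0.7
```

```bash
python3 -c "
from h import *
st()"
```

```text
21.25 [462.22  33.38  92.59] [180.     0.    68.49] F [-1.24  0.07 -0.06] M [-0.05  0.22  0.03] w 43.9 0.7 j6 22.5658332363446
```

Emit:
apply_moves(motion=[{"delta_rot": [0, 0, 0], "slide": [0, 0, 0], "hand": 0.04}, {"delta_rot": [0, 0, 0], "slide": [0, 0, 0], "hand": 0.036}, {"delta_rot": [0, 0, -6], "slide": [0, 0, 0], "hand": 0.036}, {"delta_rot": [0, 0, -13], "slide": [0, 0, 0], "hand": 0.036}, {"delta_rot": [0, 0, -20], "slide": [0, 0, -0.0002], "hand": 0.036}, {"delta_rot": [0, 0, -27], "slide": [0, 0, -0.0004], "hand": 0.036}, {"delta_rot": [0, 0, -34], "slide": [0, 0, -0.0006], "hand": 0.036}, {"delta_rot": [0, 0, -41], "slide": [0, 0, -0.0008], "hand": 0.036}, {"delta_rot": [0, 0, -48], "slide": [0, 0, -0.001], "hand": 0.036}, {"delta_rot": [0, 0, -55], "slide": [0, 0, -0.0012], "hand": 0.036}, {"delta_rot": [0, 0, -60], "slide": [0, 0, -0.0014], "hand": 0.036}, {"delta_rot": [0, 0, -60], "slide": [0, 0, -0.0014], "hand": 0.036}])

```text
time_s: 22.25
tcp_pos: [462.1, 33.6, 94.0]
tcp_rot: [-180.0, -0.0, 128.6]
force: [-4.3, 0.2, 5.1]
gripper_width: 42.1
grasp_force: 60.2
```

```bash
python3 -c "
from h import *
st()"
```

```text
22.25 [462.13  33.62  94.03] [-180.     -0.    128.63] F [-4.31  0.22  5.11] M [0.02 0.53 0.07] w 42.13 60.2 j6 -37.55684304433365
```

Emit:
apply_moves(motion=[{"delta_rot": [0, 0, 0], "slide": [0, 0, 0], "hand": 0.05}, {"delta_rot": [0, 0, 0], "slide": [0, 0, 0], "hand": 0.06}, {"delta_rot": [0, 0, 0], "slide": [0, 0, -0.025], "hand": 0.06}, {"delta_rot": [0, 0, 0], "slide": [0, 0, -0.05], "hand": 0.06}, {"delta_rot": [0, 0, 0], "slide": [0, 0, -0.052], "hand": 0.03}, {"delta_rot": [0, 0, 0], "slide": [0, 0, -0.052], "hand": 0}, {"delta_rot": [0, 0, 0], "slide": [0, 0, -0.048], "hand": 0}, {"delta_rot": [0, 0, 0], "slide": [0, 0, -0.042], "hand": 0}, {"delta_rot": [0, 0, 0], "slide": [0, 0, -0.038], "hand": 0}, {"delta_rot": [0, 0, 0], "slide": [0, 0, -0.0365], "hand": 0}, {"delta_rot": [0, 0, 0], "slide": [0, 0, -0.0365], "hand": 0}, {"delta_rot": [0, 0, 0], "slide": [0, 0, -0.0365], "hand": 0}])

```text
time_s: 23.25
tcp_pos: [461.8, 33.5, 129.1]
tcp_rot: [-179.9, -0.0, 128.5]
force: [-0.4, -0.6, 0.1]
gripper_width: 0.1
grasp_force: 0.0
```

```bash
python3 -c "
from h import *
st()"
```

```text
23.25 [461.76  33.53 129.05] [-179.93   -0.04  128.5 ] F [-0.36 -0.6   0.06] M [0.   0.01 0.02] w 0.1 0.0 j6 -37.42251610449667
```

Emit:
apply_moves(motion=[{"delta_rot": [0, 0, 0], "slide": [0, 0, 0.0006], "hand": 0}, {"delta_rot": [0, 0, 0], "slide": [0, 0, 0.0012], "hand": 0}, {"delta_rot": [0, 0, 0], "slide": [0, 0, 0.0012], "hand": 0}])

```text
time_s: 23.5
tcp_pos: [462.3, 33.6, 128.6]
tcp_rot: [180.0, 0.0, 128.5]
force: [-0.6, 0.7, 0.0]
gripper_width: -0.1
grasp_force: 0.0
```

Emit:
apply_moves(motion=[{"delta_rot": [0, 0, 0], "slide": [0, 0, 0.0006], "hand": 0}, {"delta_rot": [0, 0, 0], "slide": [0, 0, 0.0006], "hand": 0}, {"delta_rot": [0, 0, 0], "slide": [0, 0, 0.0006], "hand": 0}])

```text
time_s: 23.75
tcp_pos: [462.4, 33.6, 128.2]
tcp_rot: [180.0, 0.0, 128.5]
force: [0.6, 0.8, 0.8]
gripper_width: 0.1
grasp_force: 0.3
```

Emit:
apply_moves(motion=[{"delta_rot": [0, 0, 0], "slide": [0, 0, 0.0006], "hand": 0}, {"delta_rot": [0, 0, 0], "slide": [0, 0, 0.0006], "hand": 0}, {"delta_rot": [0, 0, 0], "slide": [0, 0, 0.0006], "hand": 0}])

```text
time_s: 24.0
tcp_pos: [462.3, 33.7, 127.8]
tcp_rot: [180.0, -0.0, 128.5]
force: [-0.5, 0.6, 3.3]
gripper_width: 0.4
grasp_force: 1.7
```

Emit:
apply_moves(motion=[{"delta_rot": [0, 0, 0], "slide": [0, 0, 0.0006], "hand": 0}, {"delta_rot": [0, 0, 0], "slide": [0, 0, 0.0006], "hand": 0}, {"delta_rot": [0, 0, 0], "slide": [0, 0, 0.0006], "hand": 0}])

```text
time_s: 24.25
tcp_pos: [462.0, 33.9, 127.0]
tcp_rot: [-180.0, -0.1, 128.5]
force: [-2.7, 2.4, 5.1]
gripper_width: -0.0
grasp_force: 2.6
```

Emit:
apply_moves(motion=[{"delta_rot": [0, 0, 0], "slide": [0, 0, 0.0006], "hand": 0}, {"delta_rot": [0, 0, 0], "slide": [0, 0, 0.0006], "hand": 0}, {"delta_rot": [0, 0, 0], "slide": [0, 0, 0.0006], "hand": 0}])

```text
time_s: 24.5
tcp_pos: [462.0, 34.0, 126.8]
tcp_rot: [-180.0, -0.1, 128.5]
force: [-5.1, 2.4, 8.7]
gripper_width: 0.1
grasp_force: 4.2
```

Emit:
apply_moves(motion=[{"delta_rot": [0, 0, 0], "slide": [0, 0, 0.0006], "hand": 0}, {"delta_rot": [0, 0, 0], "slide": [0, 0, 0.0006], "hand": 0}, {"delta_rot": [0, 0, 0], "slide": [0, 0, 0.0006], "hand": 0}])

```text
time_s: 24.75
tcp_pos: [462.0, 34.0, 126.7]
tcp_rot: [-180.0, -0.1, 128.5]
force: [-6.3, 2.4, 11.3]
gripper_width: 0.3
grasp_force: 5.9
```

```bash
python3 -c "
from h import *
st()"
```

```text
24.75 [462.    34.   126.74] [-179.99   -0.06  128.5 ] F [-6.27  2.39 11.26] M [0.45 1.04 0.04] w 0.3 5.9 j6 -37.425428115704314
```

Emit:
apply_moves(motion=[{"delta_rot": [0, 0, 0], "slide": [0, 0, -0.015], "hand": 0}, {"delta_rot": [0, 0, 0], "slide": [0, 0, -0.025], "hand": 0.04}, {"delta_rot": [0, 0, 0], "slide": [0, 0, -0.025], "hand": 0.065}, {"delta_rot": [0, 0, 0], "slide": [0, 0, -0.025], "hand": 0.065}, {"delta_rot": [0, 0, 0], "slide": [0, 0, -0.015], "hand": 0.065}, {"delta_rot": [0, 0, 0], "slide": [0, 0, 0.01], "hand": 0.065}, {"delta_rot": [0, 0, 0], "slide": [0, 0, 0.0325], "hand": 0.06}, {"delta_rot": [0, 0, 0], "slide": [0, 0, 0.0325], "hand": 0.05}, {"delta_rot": [0, 0, 0], "slide": [0, 0, 0.0325], "hand": 0.046}, {"delta_rot": [0, 0, 0], "slide": [0, 0, 0.0325], "hand": 0.0445}, {"delta_rot": [0, 0, 0], "slide": [0, 0, 0.0325], "hand": 0.044}])

```text
time_s: 25.67
tcp_pos: [460.8, 33.1, 92.9]
tcp_rot: [-179.8, -0.1, 128.5]
force: [-4.8, -2.6, -3.0]
gripper_width: 43.7
grasp_force: 2.3
```

```bash
python3 -c "
from h import *
st()"
```

```text
25.67 [460.79  33.14  92.86] [-179.82   -0.08  128.52] F [-4.81 -2.63 -2.96] M [-0.26  0.51  0.03] w 43.75 2.3 j6 -37.421955945419505
```

Emit:
apply_moves(motion=[{"delta_rot": [0, 0, 0], "slide": [0, -0.0004, 0], "hand": 0.044}, {"delta_rot": [0, 0, 0], "slide": [0, -0.0004, 0], "hand": 0.04}, {"delta_rot": [0, 0, 0], "slide": [0, -0.0004, 0], "hand": 0.036}, {"delta_rot": [0, 0, 6], "slide": [0, 0, 0.0002], "hand": 0.036}, {"delta_rot": [0, 0, 12], "slide": [0, 0, 0.0004], "hand": 0.036}, {"delta_rot": [0, 0, 18], "slide": [0, 0, 0.0006], "hand": 0.036}, {"delta_rot": [0, 0, 24], "slide": [0, 0, 0.0008], "hand": 0.036}, {"delta_rot": [0, 0, 30], "slide": [0, 0, 0.001], "hand": 0.036}, {"delta_rot": [0, 0, 36], "slide": [0, 0, 0.0012], "hand": 0.036}, {"delta_rot": [0, 0, 42], "slide": [0, 0, 0.0013], "hand": 0.036}, {"delta_rot": [0, 0, 48], "slide": [0, 0, 0.0014], "hand": 0.036}, {"delta_rot": [0, 0, 54], "slide": [0, 0, 0.0014], "hand": 0.036}, {"delta_rot": [0, 0, 60], "slide": [0, 0, 0.0014], "hand": 0.036}, {"delta_rot": [0, 0, 66], "slide": [0, 0, 0.0014], "hand": 0.036}, {"delta_rot": [0, 0, 66], "slide": [0, 0, 0.0014], "hand": 0.036}])

```text
time_s: 26.92
tcp_pos: [461.7, 33.2, 91.6]
tcp_rot: [-180.0, 0.0, 62.4]
force: [-1.9, -3.5, -6.6]
gripper_width: 42.7
grasp_force: 61.7
```

```bash
python3 -c "
from h import *
st()
np.set_printoptions(precision=4,suppress=True)
go([462.3,33.5,91.8,62.5],[539.4,-70.7,91,5.5])"
```

```text
26.92 [461.69  33.2   91.59] [-179.98    0.05   62.36] F [-1.94 -3.5  -6.61] M [-0.39  0.4  -0.1 ] w 42.66 61.7 j6 28.72215969040939
slide [-0.0568  0.1165  0.0008] rotz 57.0
```

Emit:
apply_moves(motion=[{"delta_rot": [0, 0, 0], "slide": [0, 0, 0], "hand": 0.05}, {"delta_rot": [0, 0, 0], "slide": [0, 0, 0], "hand": 0.06}, {"delta_rot": [0, 0, 0], "slide": [0, 0, -0.025], "hand": 0.06}, {"delta_rot": [0, 0, 0], "slide": [0, 0, -0.055], "hand": 0.06}, {"delta_rot": [0, 0, 7], "slide": [-0.012, 0.025, -0.055], "hand": 0.03}, {"delta_rot": [0, 0, 14], "slide": [-0.028, 0.057, -0.055], "hand": 0}, {"delta_rot": [0, 0, 21], "slide": [-0.044, 0.09, -0.055], "hand": 0}, {"delta_rot": [0, 0, 28], "slide": [-0.0568, 0.1165, -0.055], "hand": 0}, {"delta_rot": [0, 0, 35], "slide": [-0.0568, 0.1165, -0.05], "hand": 0}, {"delta_rot": [0, 0, 42], "slide": [-0.0568, 0.1165, -0.04], "hand": 0}, {"delta_rot": [0, 0, 49], "slide": [-0.0568, 0.1165, -0.025], "hand": 0}, {"delta_rot": [0, 0, 57], "slide": [-0.0568, 0.1165, -0.012], "hand": 0}, {"delta_rot": [0, 0, 57], "slide": [-0.0568, 0.1165, -0.002], "hand": 0}, {"delta_rot": [0, 0, 57], "slide": [-0.0568, 0.1165, 0.004], "hand": 0}, {"delta_rot": [0, 0, 57], "slide": [-0.0568, 0.1165, 0.007], "hand": 0}, {"delta_rot": [0, 0, 57], "slide": [-0.0568, 0.1165, 0.009], "hand": 0}, {"delta_rot": [0, 0, 57], "slide": [-0.0568, 0.1165, 0.0095], "hand": 0}, {"delta_rot": [0, 0, 57], "slide": [-0.0568, 0.1165, 0.0095], "hand": 0}, {"delta_rot": [0, 0, 57], "slide": [-0.0568, 0.1165, 0.0095], "hand": 0}])

```text
time_s: 28.5
tcp_pos: [539.8, -70.5, 83.5]
tcp_rot: [180.0, -0.0, 5.6]
force: [-3.4, 0.0, 6.6]
gripper_width: -0.1
grasp_force: 3.0
```

```bash
python3 -c "
from h import *
st()"
```

```text
28.5 [539.8  -70.49  83.53] [179.99  -0.05   5.6 ] F [-3.38  0.05  6.56] M [ 0.18  0.62 -0.01] w -0.13 3.0 j6 74.32755154504034
```

Emit:
apply_moves(motion=[{"delta_rot": [0, 0, 0], "slide": [0, 0, -0.012], "hand": 0}, {"delta_rot": [0, 0, 0], "slide": [0.03, 0, -0.014], "hand": 0}, {"delta_rot": [0, 0, 0], "slide": [0.065, 0, -0.014], "hand": 0}, {"delta_rot": [0, 0, 0], "slide": [0.096, 0, -0.014], "hand": 0}, {"delta_rot": [0, 0, 0], "slide": [0.096, 0, -0.01], "hand": 0}, {"delta_rot": [0, 0, 0], "slide": [0.096, 0, -0.005], "hand": 0}, {"delta_rot": [0, 0, 0], "slide": [0.096, 0, -0.002], "hand": 0}, {"delta_rot": [0, 0, 0], "slide": [0.096, 0, 0], "hand": 0}, {"delta_rot": [0, 0, 0], "slide": [0.096, 0, 0], "hand": 0}, {"delta_rot": [0, 0, 0], "slide": [0.096, 0, 0], "hand": 0}])

```text
time_s: 29.33
tcp_pos: [634.2, -61.3, 83.6]
tcp_rot: [-180.0, -0.0, 5.5]
force: [-1.2, 0.8, 6.5]
gripper_width: 0.2
grasp_force: 3.1
```

```bash
python3 -c "
from h import *
st()"
```

```text
29.33 [634.22 -61.32  83.65] [-179.99   -0.04    5.49] F [-1.17  0.78  6.54] M [0.19 0.1  0.02] w 0.17 3.1 j6 76.7136199778346
```

Emit:
apply_moves(motion=[{"delta_rot": [0, 0, 0], "slide": [0, 0, -0.01], "hand": 0}, {"delta_rot": [0, 0, 0], "slide": [-0.02, -0.03, -0.014], "hand": 0}, {"delta_rot": [0, 0, 0], "slide": [-0.04, -0.06, -0.014], "hand": 0}, {"delta_rot": [0, 0, 0], "slide": [-0.04, -0.08, -0.014], "hand": 0}, {"delta_rot": [0, 0, 0], "slide": [-0.04, -0.08, -0.01], "hand": 0}, {"delta_rot": [0, 0, 0], "slide": [-0.04, -0.08, -0.005], "hand": 0}, {"delta_rot": [0, 0, 0], "slide": [-0.04, -0.08, -0.002], "hand": 0}, {"delta_rot": [0, 0, 0], "slide": [-0.04, -0.08, 0], "hand": 0}, {"delta_rot": [0, 0, 0], "slide": [-0.04, -0.08, 0], "hand": 0}, {"delta_rot": [0, 0, 0], "slide": [-0.04, -0.08, 0], "hand": 0}])

```text
time_s: 30.17
tcp_pos: [587.1, 13.9, 83.6]
tcp_rot: [-179.9, 0.1, 5.4]
force: [-6.2, 2.1, 11.0]
gripper_width: -0.0
grasp_force: 5.8
```

```bash
python3 -c "
from h import *
st()"
```

```text
30.17 [587.08  13.85  83.55] [-179.94    0.11    5.42] F [-6.18  2.09 11.01] M [0.49 1.05 0.03] w -0.02 5.8 j6 83.44691023930852
```

Emit:
apply_moves(motion=[{"delta_rot": [0, 0, 0], "slide": [0, 0, -0.012], "hand": 0}, {"delta_rot": [0, 0, 0], "slide": [0, 0.04, -0.014], "hand": 0}, {"delta_rot": [0, 0, 0], "slide": [0, 0.08, -0.014], "hand": 0}, {"delta_rot": [0, 0, 0], "slide": [0, 0.12, -0.014], "hand": 0}, {"delta_rot": [0, 0, 0], "slide": [0, 0.15, -0.014], "hand": 0}, {"delta_rot": [0, 0, 0], "slide": [0, 0.16, -0.01], "hand": 0}, {"delta_rot": [0, 0, 0], "slide": [0, 0.16, -0.005], "hand": 0}, {"delta_rot": [0, 0, 0], "slide": [0, 0.16, -0.002], "hand": 0}, {"delta_rot": [0, 0, 0], "slide": [0, 0.16, 0], "hand": 0}, {"delta_rot": [0, 0, 0], "slide": [0, 0.16, 0], "hand": 0}, {"delta_rot": [0, 0, 0], "slide": [0, 0.16, 0], "hand": 0}])

```text
time_s: 31.08
tcp_pos: [602.8, -144.9, 83.6]
tcp_rot: [179.9, 0.0, 5.6]
force: [-2.9, -6.1, 7.9]
gripper_width: 0.3
grasp_force: 3.8
```

```bash
python3 -c "
from h import *
st()"
```

```text
31.08 [ 602.85 -144.88   83.59] [179.86   0.01   5.63] F [-2.9  -6.06  7.9 ] M [-0.85  0.41  0.03] w 0.34 3.8 j6 68.71868569196982
```

Emit:
apply_moves(motion=[{"delta_rot": [0, 0, 0], "slide": [0, 0, -0.03], "hand": 0}, {"delta_rot": [0, 0, 0], "slide": [-0.01, 0.003, -0.058], "hand": 0}, {"delta_rot": [0, 0, 0], "slide": [-0.04, 0.01, -0.058], "hand": 0}, {"delta_rot": [0, 0, 0], "slide": [-0.07, 0.018, -0.058], "hand": 0}, {"delta_rot": [0, 0, 0], "slide": [-0.1, 0.025, -0.058], "hand": 0}, {"delta_rot": [0, 0, 0], "slide": [-0.1227, 0.0295, -0.058], "hand": 0}, {"delta_rot": [0, 0, 0], "slide": [-0.1227, 0.0295, -0.052], "hand": 0}, {"delta_rot": [0, 0, 0], "slide": [-0.1227, 0.0295, -0.046], "hand": 0}, {"delta_rot": [0, 0, 0], "slide": [-0.1227, 0.0295, -0.0435], "hand": 0}, {"delta_rot": [0, 0, 0], "slide": [-0.1227, 0.0295, -0.0425], "hand": 0}, {"delta_rot": [0, 0, 0], "slide": [-0.1227, 0.0295, -0.0425], "hand": 0}, {"delta_rot": [0, 0, 0], "slide": [-0.1227, 0.0295, -0.0425], "hand": 0}])

```text
time_s: 32.08
tcp_pos: [484.3, -185.1, 124.6]
tcp_rot: [-180.0, 0.0, 5.6]
force: [-1.0, 0.3, 1.8]
gripper_width: -0.3
grasp_force: 0.6
```

```bash
python3 -c "
from h import *
st()"
```

```text
32.08 [ 484.33 -185.14  124.57] [-179.96    0.02    5.58] F [-1.01  0.26  1.82] M [0.14 0.1  0.03] w -0.3 0.6 j6 60.72063308420969
```

Emit:
apply_moves(motion=[{"delta_rot": [0, 0, 0], "slide": [0, 0, 0.0005], "hand": 0}, {"delta_rot": [0, 0, 0], "slide": [0, 0, 0.0005], "hand": 0}, {"delta_rot": [0, 0, 0], "slide": [0, 0, 0.0005], "hand": 0}])

```text
time_s: 32.33
tcp_pos: [484.3, -185.4, 124.5]
tcp_rot: [-180.0, -0.1, 5.5]
force: [-0.7, 2.2, 3.0]
gripper_width: -0.0
grasp_force: 1.9
```

```bash
python3 -c "
from h import *
st()"
```

```text
32.33 [ 484.33 -185.38  124.53] [-179.96   -0.05    5.52] F [-0.66  2.23  3.05] M [ 0.53  0.05 -0.02] w -0.04 1.9 j6 60.709005735681544
```

Emit:
apply_moves(motion=[{"delta_rot": [0, 0, 0], "slide": [0, 0, 0.0008], "hand": 0}, {"delta_rot": [0, 0, 0], "slide": [0, 0, 0.0008], "hand": 0}, {"delta_rot": [0, 0, 0], "slide": [0, 0, 0.0008], "hand": 0}])

```text
time_s: 32.58
tcp_pos: [484.3, -185.4, 124.4]
tcp_rot: [-180.0, -0.1, 5.5]
force: [-1.6, 3.8, 7.7]
gripper_width: 0.1
grasp_force: 3.9
```

```bash
python3 -c "
from h import *
st()"
```

```text
32.58 [ 484.34 -185.44  124.4 ] [-179.96   -0.08    5.5 ] F [-1.63  3.78  7.73] M [0.79 0.23 0.05] w 0.07 3.9 j6 60.70551693619684
```

Emit:
apply_moves(motion=[{"delta_rot": [0, 0, 0], "slide": [0, 0, 0.001], "hand": 0}, {"delta_rot": [0, 0, 0], "slide": [0, 0, 0.001], "hand": 0}, {"delta_rot": [0, 0, 0], "slide": [0, 0, 0.001], "hand": 0}])

```text
time_s: 32.83
tcp_pos: [484.4, -185.5, 124.3]
tcp_rot: [-180.0, -0.1, 5.5]
force: [-3.6, 5.0, 12.5]
gripper_width: -0.0
grasp_force: 6.5
```

```bash
python3 -c "
from h import *
st()"
```

```text
32.83 [ 484.4  -185.51  124.31] [-179.96   -0.08    5.49] F [-3.65  5.02 12.49] M [0.88 0.65 0.  ] w -0.01 6.5 j6 60.70786929297028
```

Emit:
apply_moves(motion=[{"delta_rot": [0, 0, 0], "slide": [0, 0, -0.03], "hand": 0}, {"delta_rot": [0, 0, 0], "slide": [0, 0, -0.06], "hand": 0}, {"delta_rot": [0, 0, 0], "slide": [0, 0, -0.1], "hand": 0}, {"delta_rot": [0, 0, 0], "slide": [0, 0, -0.1], "hand": 0}, {"delta_rot": [0, 0, 0], "slide": [0, 0, -0.1], "hand": 0}])

```text
time_s: 33.25
tcp_pos: [485.8, -187.2, 225.7]
tcp_rot: [179.8, -0.4, 5.5]
force: [0.6, 0.7, -0.6]
gripper_width: 0.2
grasp_force: 0.0
```

```bash
python3 -c "
from h import *
st();print(robot.hand_in())"
```

```text
33.25 [ 485.85 -187.18  225.74] [179.77  -0.36   5.51] F [ 0.55  0.73 -0.56] M [ 0.01  0.05 -0.01] w 0.16 0.0 j6 60.70589376846236
the job is handed in; nothing more can be done
None
```

Job handed in at 33 s: the scale probes level to about 0.1° in pitch and roll; the right front foot pressed firm, and the left was set to about its fair share by its measured gap but not re-pressed after its last turn.

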